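# Clamp the freshly glued breeder box with the spoked capstan

### The arm

A 7-joint arm with a two-finger parallel gripper is mounted at the origin on the work surface. World frame = base frame: x ahead of the robot, y to its left, z up, the work surface at z = 0. Lengths are in m, angles in rad, forces in N, time in s.
With the tool pointing down it reaches from about 0.425 to 1.025 m from the base axis. Payload 9.4 kg.
Tool frame: the origin (TCP) lies at the very end of the fingers, on their centre line; the grasp point (between the pads) lies 19 mm behind it (env.grip_point_offset is the distance from the TCP to the grasp point, in m); z points along the fingers, y is the line along which they close (so a half turn about z gives the same grasp; the last joint's range is limited). The gripper opens to 85 mm and grips with 20 to 120 N. Pads are 22 mm wide; open, the fingers measure 114 mm over their backs; the gripper's body (76 mm by 85 mm) begins 54 mm behind the grasp point. The pads swing forward as they close: fully open they stand 13 mm farther back than shut.
Start: joints at [1.233, 0.599, -0.003, 1.599, 0.002, 0.943, -0.08], TCP at [0.187, -0.7, 0.231] pointing down, gripper open.
Joint ranges: [-2.57, 2.57], [-0.35, 1.97], [-1.29, 1.29], [0.11, 2.56], [-1.05, 4.19], [0.11, 1.86], [-2.63, 2.63]. Speed limits (rad/s): [2.22, 2.22, 3.01, 3.01, 3.14, 3.14, 3.14].

### API

Orientations are given as a 3x3 rotation matrix whose columns are the frame's x, y, z axes.
In Python, from station import env gives the robot as it stands.
- The arm moves only by the tool jog_arm, never from a script. Its argument "deltas" is a list of rows, each an object of numbers: "x", "y", "z": the shift along the tool's x, y, z in m; "ax", "ay", "az": the turn, a rotation vector about the tool's x, y, z in degrees. A call has 1 to 12 rows; each row shifts and turns the commanded pose from where the row before left it, along the tool's axes as they then stand; what a row does not reach is not made up. A row lasts 1/8 s, in which the tool goes at most 62.5 mm and 10.7 degrees, less where a joint would pass 70% of its speed; a pose out of reach is approached as far as the arm can. A call with a gripper value outside its range is refused whole. "claw" is the finger opening in m, from 0 to 0.0854, set as the call begins (left out, the last holds). The fingers move at their own pace and stop on an object; "grip_force" is the grip in N (left out, the last holds). Time passes only in rows, so rows that do not move let the fingers close. It gives the time, the measured TCP pose, the force, the opening and the grip force at its end, in the units of the state.
- env.get_state(): the state, without advancing time (a new reading comes with each control period).
- env.snapshot(name): name is "scene" or "top"; returns a dict with "pixels" (400x640x3 uint8, red, green, blue), "mtx" (3x3 intrinsics, pixels), "extrinsics" (4x4, takes a point from camera to world coordinates). Camera axes: x right, y up, looking along -z (the intrinsics and any distortion apply to the point x, -y, -z); pixel columns grow to the right and rows downward; lengths in m; the calibration is good to about 2 mm. A picture is of the moment at which its call begins. There is no depth.
- env.job_done(): hands the job in; it is judged then, once.
The state is a dict: "time_s": time; "joint_pos": joint angles; "qd": joint speeds; "effort": joint torques, N m; "tool_pos": TCP position; "ee_rot": TCP orientation; "ft_force": force on the tool from outside, world axes, zero at the start; "torque": the same for the moment, N m; "finger_gap": finger opening in m; "finger_force": force on a finger pad.
Only numpy, scipy, OpenCV 4.12 (cv2) and the standard library are available. Lean on these libraries where they do the work, as an engineer would, in place of code of your own. Each camera call takes 0.05 s, during which the arm holds its last target. There are 200 camera calls.

### The job

Stand the freshly glued breeder box upright on the clamp's bed, lengthwise between the jaw and the fence and midway across the bed, and let go of it. Then wind the jaw up against it by pushing the capstan's spokes round, one after another, counterclockwise seen from above, until the box is squeezed against the fence with about 15 newtons and stays so; above 30 newtons the glue joint breaks, so feel for it. Move the jaw only by the capstan, never by pushing on the jaw, and leave the pellet tub, the feeding ring and the spatula where they are.

Things in the scene. Friction and masses are not known exactly. Their poses are not given: they have to be found in the camera images.
- breeder_box: clear acrylic open-topped box with a white rim edge, 60 (x) x 90 (y, its length) x 55 mm high, walls 4 mm, about 0.2 kg (hidden, 0.7 to 1.3 times); origin at the centre of its underside, z up. Stands loose on the shelf left or right in front of the clamp. May be gripped across its 60 mm width from above.
- clamp: glue-up clamp fixed to the shelf; origin at the centre of the underside of its bed, long axis y, z up. Flat aluminium bed 100 (x) x 330 (y) x 12 mm thick, its top at z = 12 mm. Capstan, jaw and fence stand on its middle line x = 0 in this order, going +y.
- fence_slot (a point): middle of the slot in which the fence is screwed down, on the bed's top at clamp y +103 mm; axes as the clamp's. Fence: dark steel block, 60 mm wide (x), top 54 mm above the shelf, with a 50 mm wide rubber pad facing the jaw on a spring (8 N per mm, 6 mm at most). The pad's face lies up to 8 mm before or behind this point along y: its exact place is not measured.
- jaw: sliding steel jaw, 50 (x) x 20 (y) x 36 mm, top 48 mm above the shelf; origin at the bottom middle of its front face, which looks to the clamp's +y, to the fence. A rack moves it 16 mm along +y per radian of capstan; front face at clamp y -35 mm when the capstan reads 0. It stays where the capstan leaves it.
- capstan (a joint): capstan angle, rad, 0 (open) to 4.1, starting at 0 to 0.8; grows counterclockwise seen from above and closes the jaw. Turning takes 0.42 N m of steady friction (about 7 N on a spoke 60 mm from the axis) plus 0.016 N m per newton of squeeze (15 N of squeeze: 4 N more there). The friction keeps the squeeze when the spoke is let go.
- hub (a point): centre of the capstan, clamp x 0, y -125 mm, 62 mm above the shelf; axes as the clamp's, it does not turn. Four level steel spokes, round, 10 mm thick, 90 degrees apart, centred at this height, run from the 38 mm wide hub (top 76 mm above the shelf) to black ball ends, 17 mm, reaching 95 mm from the axis. At capstan 0 one spoke points along +x.
- bay (a point): point on the bed's top, clamp x 0, y +37 mm, where the box's underside centre can be set down with the jaw still open, at least 12 mm clear of jaw and fence; axes as the clamp's
- pellet_tub: closed orange plastic tub, round, 68 mm diameter, 85 mm tall, loose bystander; origin at the centre of its underside
- feeding_ring: white plastic ring lying flat, 90 mm outside diameter, 12 mm high, loose bystander; origin at the centre of its underside
- spatula: short spatula lying flat along its own x, 180 mm long, loose bystander; origin under its middle
Not all that is in view belongs to the job. There is more than one size of the breeder_box; the one meant has the size given above.

How it is judged:
On the way, in this order (a step that is already met when the one before it is completed fails the run):
1. the box stands on the bed between jaw and fence, let go, not yet squeezed (x of breeder_box in the frame of clamp between -0.02 and 0.02 m and z of breeder_box in the frame of clamp between 0.007 and 0.017 m and y of breeder_box in the frame of clamp between -0.01 and 0.1 m and angle between breeder_box's own z axis and vertical below 0.06 rad and contact force between the fingers and breeder_box below 0.1 N and contact force between jaw and breeder_box below 3 N), for 0.2 s.
2. the jaw squeezes the box with more than 8 N (x of breeder_box in the frame of clamp between -0.02 and 0.02 m and z of breeder_box in the frame of clamp between 0.007 and 0.017 m and y of breeder_box in the frame of clamp between -0.01 and 0.1 m and angle between breeder_box's own z axis and vertical below 0.06 rad and contact force between jaw and breeder_box above 8 N), for 0.2 s.
At the end, for the whole second after the job is handed in: The box stands upright (within 0.06 rad) on the bed, within 20 mm of the middle across, in line with the clamp within 0.08 rad, at rest, squeezed by the jaw with 8 to 24 N (all of step 2 and contact force between jaw and breeder_box below 24 N and angle between the y axis of breeder_box and the y axis of clamp, either way round below 0.08 rad and linear speed of breeder_box below 0.01 m/s); the robot touches nothing.
It fails at once if the box is squeezed with more than 30 N (contact force between jaw and breeder_box above 30 N).
It fails at once if the robot pushes on the jaw itself (contact force between the arm and jaw above 3 N).
It fails at once if the pellet tub is moved more than 25 mm (distance of pellet_tub from where it was at the start of the episode above 0.025 m).
It fails at once if the feeding ring is moved more than 25 mm (distance of feeding_ring from where it was at the start of the episode above 0.025 m).
It fails at once if the spatula is moved more than 25 mm (distance of spatula from where it was at the start of the episode above 0.025 m).
It also fails if it takes over 72 s, if anything falls off the work surface, if the arm or the gripper's body presses on something with over 40 N, if the wrist force passes 120 N, or if a joint passes its speed limit or range.

## Working session

There is one attempt and no reset: what is moved stays moved. The work goes in short steps, Python scripts to look and compute and a tool call to move; the robot and the scene stay as the last step left them, time stands still between calls to the robot, and variables do not carry over. Pictures are saved under pics/ and viewed, at most 10 in all, crops included, and the job is handed in when it is done.

Besides the shell and the picture viewer there is one more tool, called in YAML: its name, and indented under it one key for each argument. jog_arm: Moves the arm, as the interface text tells. Its arguments: {"type":"object","properties":{"deltas":{"type":"array","items":{"type":"object","properties":{"x":{"type":"number"},"y":{"type":"number"},"z":{"type":"number"},"ax":{"type":"number"},"ay":{"type":"number"},"az":{"type":"number"}}}},"claw":{"type":"number"},"grip_force":{"type":"number"}},"required":["deltas"]}

```bash
mkdir -p pics
cat > h.py <<'E'
import numpy as np, cv2
from station import env
def snap(n,f=None):
    s=env.snapshot(n); 
    if f: cv2.imwrite('pics/'+f,s['pixels'][:,:,::-1])
    return s
def ray(s,u,v,z):
    K=np.array(s['mtx']);T=np.array(s['extrinsics'])
    d=np.linalg.inv(K)@[u,v,1]; d=T[:3,:3]@(d*[1,-1,-1]); o=T[:3,3]
    return o+d*(z-o[2])/d[2]
def proj(s,p):
    K=np.array(s['mtx']);T=np.linalg.inv(np.array(s['extrinsics']))
    c=T[:3,:3]@np.array(p)+T[:3,3]; c=c*[1,-1,-1]; q=K@c; return q[:2]/q[2]
E
python3 - <<'E'
from h import *
for n in('top','scene'):
    s=snap(n,n+'1.png'); print(n,s.keys(),np.round(s['mtx'],1).tolist(),np.round(s['extrinsics'],3).tolist())
st=env.get_state(); print({k:np.round(v,3).tolist() for k,v in st.items()})
E
```

```text
top dict_keys(['pixels', 'mtx', 'extrinsics']) [[508.1, 0.0, 320.4], [0.0, 508.1, 207.1], [0.0, 0.0, 1.0]] [[-0.016, 0.991, -0.134, 0.291], [-1.0, -0.015, 0.006, 0.007], [0.004, 0.134, 0.991, 1.584], [0.0, 0.0, 0.0, 1.0]]
scene dict_keys(['pixels', 'mtx', 'extrinsics']) [[435.7, 0.0, 327.2], [0.0, 435.7, 199.1], [0.0, 0.0, 1.0]] [[0.513, -0.709, 0.484, 1.011], [0.858, 0.416, -0.301, -0.322], [0.012, 0.57, 0.822, 0.956], [0.0, 0.0, 0.0, 1.0]]
{'time_s': 0.1, 'joint_pos': [1.233, 0.6, -0.003, 1.6, 0.002, 0.943, -0.08], 'qd': [0.001, -0.001, 0.001, -0.001, -0.0, 0.001, 0.0], 'effort': [0.004, -77.799, 1.57, -25.863, 0.013, 0.005, -0.0], 'tool_pos': [0.187, -0.7, 0.23], 'ee_rot': [[0.966, 0.258, -0.0], [0.258, -0.966, 0.001], [-0.0, -0.001, -1.0]], 'ft_force': [-0.046, -0.045, -0.451], 'torque': [-0.017, -0.003, 0.014], 'finger_force': 0.0, 'finger_gap': 0.085}
```

View pics/top1.png

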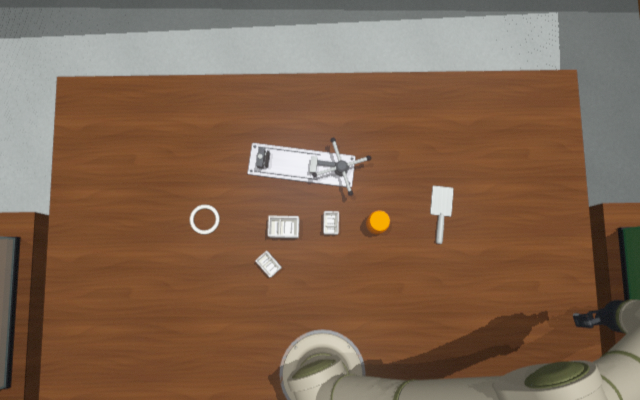

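View pics/scene1.png

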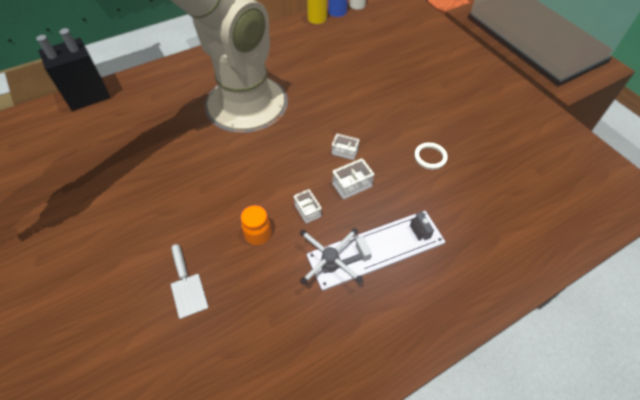

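The top view shows the clamp from (250,145) to (355,185), with the capstan at (342,167) and the fence at (262,158). The large box at (283,227) measures about 93x63 mm, so it's the one meant. The smaller boxes are at (331,223) and (268,264), the tub is at (378,221), and the ring is at (204,219).

```bash
cat > m.py <<'E'
from h import *
s=snap('top');im=s['pixels'];hsv=cv2.cvtColor(im,cv2.COLOR_RGB2HSV)
m=((hsv[:,:,1]<70)&(hsv[:,:,2]>110)).astype(np.uint8)
def rect(x0,y0,x1,y1,z,mm=None):
    k=np.zeros_like(m);k[y0:y1,x0:x1]=(m if mm is None else mm)[y0:y1,x0:x1]
    n,l,st,c=cv2.connectedComponentsWithStats(k); i=1+np.argmax(st[1:,4])
    ys,xs=np.where(l==i); P=np.array([ray(s,u,v,z)[:2] for u,v in zip(xs,ys)])*1000
    r=cv2.minAreaRect(P.astype(np.float32)); return np.round(r[0],1),np.round(r[1],1),round(r[2],2)
print('box',rect(262,208,304,244,.055)); print('small',rect(318,205,345,240,.04))
print('bed',rect(240,138,362,192,.012))
c=im[130:250,230:400]; cv2.imwrite('pics/c.png',cv2.resize(c,None,fx=4.6,fy=4.6,interpolation=cv2.INTER_CUBIC)[:,:,::-1])
for n,u,v in(('hub',342,167),):print(n,ray(s,u,v,.076))
for u,v in((334,140),(368,158),(350,193),(313,178)):
    d=ray(s,u,v,.067)-ray(s,342,167,.076);print(np.round(d[:2]*1000),np.degrees(np.arctan2(d[1],d[0])))
t=((hsv[:,:,0]<22)&(hsv[:,:,1]>200)&(hsv[:,:,2]>200)).astype(np.uint8);print('tub',rect(360,200,400,245,.085,t))
E
python3 m.py
```

```text
box (array([442.2, 111.5]), array([96.9, 66.7]), 89.1)
small (array([452.2, -34.1]), array([49. , 70.6]), 89.05)
bed (array([655.9,  44.8]), array([352.8, 151.6]), 79.52)
hub [ 0.61656954 -0.06956515  0.076     ]
[87. 22.] 14.383227272150801
[ 29. -80.] -70.32430996954523
[-79. -23.] -163.75111282937706
[-31.  88.] 109.21120018839767
tub (array([ 451.1, -176.9]), array([56.6, 56.7]), 89.1)
```

View pics/c.png

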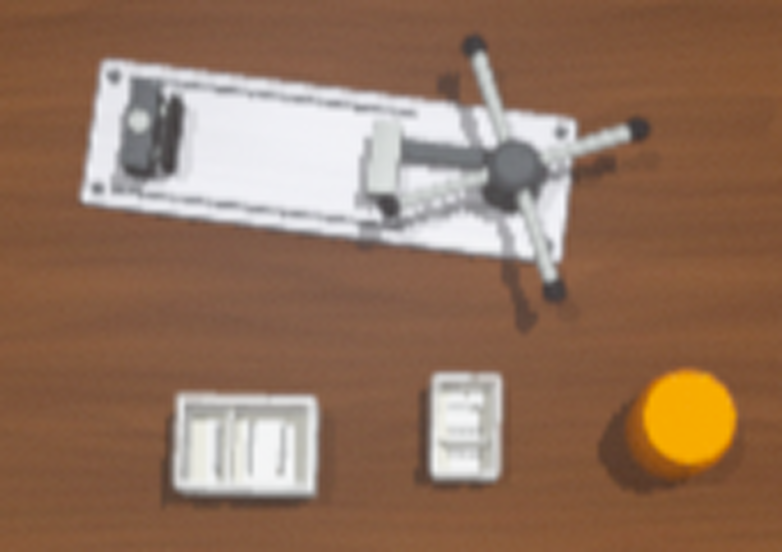

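```bash
cat > g.py <<'E'
from h import *
s=snap('top')
def c(u,v,z): return ray(s,u/4.6+230-.4,v/4.6+130-.4,z)
TL,TR,BR,BL=[c(*p,.012) for p in((103,60),(577,118),(563,262),(80,203))]
O=(TL+TR+BR+BL)/4; 
print('size',np.linalg.norm(TL-TR),np.linalg.norm(BL-BR),np.linalg.norm(TL-BL),np.linalg.norm(TR-BR))
y=(TL-TR)+(BL-BR); yaw=np.arctan2(-y[0],y[1]); print('O',O,'yaw',np.degrees(yaw))
R=np.array([[np.cos(yaw),-np.sin(yaw)],[np.sin(yaw),np.cos(yaw)]])
W=lambda x,y:(O[:2]+R@[x,y]).round(4)
print('hub pred',W(0,-.125),'meas',c(514,160,.076)[:2],'bay',W(0,.037))
for p in((473,45),(638,129),(553,290),(388,205)):
    d=R.T@(c(*p,.062)[:2]-c(514,160,.076)[:2]);print('spoke',np.linalg.norm(d).round(3),np.degrees(np.arctan2(d[1],d[0])).round(1))
for n,u,v,z in(('jawfront top',367,160,.048),('pad top',166,132,.05)):
    print(n,R.T@(c(u,v,z)[:2]-O[:2]))
B=[c(*p,.055)[:2] for p in((174,396),(318,396),(316,497),(172,495))]
print('box',np.mean(B,0),[np.linalg.norm(B[i]-B[(i+1)%4]).round(3) for i in range(4)], np.degrees(np.arctan2(*(B[0]-B[1]))),'small2',ray(s,268,252,.04))
E
python3 g.py
```

```text
size 0.32930106428685435 0.33271934498239797 0.10143961635678826 0.10111116817888388
O [0.64047984 0.05505429 0.012     ] yaw -7.977470320145098
hub pred [ 0.6231 -0.0687] meas [ 0.62468537 -0.06773854] bay [0.6456 0.0917]
spoke 0.086 25.0
spoke 0.087 -66.7
spoke 0.088 -155.9
spoke 0.087 115.3
jawfront top [-0.00447057 -0.02647549]
pad top [-0.00257655  0.10957966]
box [0.44052683 0.11190267] [np.float64(0.095), np.float64(0.067), np.float64(0.094), np.float64(0.065)] 0.8892142878039437 small2 [0.36525385 0.15838977 0.04      ]
```

jog_arm:
  deltas:
    - {"az": -10}
    - {"az": -10}
    - {"az": -10}
    - {"az": -10}
    - {"az": -10}
    - {"az": -10}
    - {"az": -10}
    - {"az": -4}
    - {"y": 0.05}
    - {"y": 0.05}
    - {"y": 0.05}
    - {"y": 0.05}
  claw: 0.085

```text
invalid input at $.deltas[0]: expected keys x, y, z, ax, ay, az
```

jog_arm:
  deltas:
    - {"y": 0.05,"x": 0.03}
    - {"y": 0.03,"x": 0.05}
    - {"x": 0.05}
    - {"x": 0.05}
    - {"x": 0.05}
    - {"x": 0.05}
    - {"x": 0.05}
    - {"x": 0.05}
    - {"x": 0.05}
    - {"x": 0.05}
    - {"x": 0.05}
    - {}

```text
invalid input at $.deltas[0]: expected keys x, y, z, ax, ay, az
```

jog_arm:
  deltas:
    - {"x": 0,"y": 0,"z": 0,"ax": 0,"ay": 0,"az": -10}
    - {"x": 0,"y": 0,"z": 0,"ax": 0,"ay": 0,"az": -10}
    - {"x": 0,"y": 0,"z": 0,"ax": 0,"ay": 0,"az": -10}
    - {"x": 0,"y": 0,"z": 0,"ax": 0,"ay": 0,"az": -10}
    - {"x": 0,"y": 0,"z": 0,"ax": 0,"ay": 0,"az": -10}
    - {"x": 0,"y": 0,"z": 0,"ax": 0,"ay": 0,"az": -10}
    - {"x": 0,"y": 0,"z": 0,"ax": 0,"ay": 0,"az": -10}
    - {"x": 0,"y": 0,"z": 0,"ax": 0,"ay": 0,"az": -4}
    - {"x": 0,"y": 0.05,"z": 0,"ax": 0,"ay": 0,"az": 0}
    - {"x": 0,"y": 0.05,"z": 0,"ax": 0,"ay": 0,"az": 0}
    - {"x": 0,"y": 0.05,"z": 0,"ax": 0,"ay": 0,"az": 0}
    - {"x": 0,"y": 0.05,"z": 0,"ax": 0,"ay": 0,"az": 0}
  claw: 0.085

```text
time_s: 1.7
tool_pos: [0.3882, -0.7041, 0.231]
ee_rot: [[0.019, 1.0, -0.0], [1.0, -0.019, 0.0], [0.0, -0.0, -1.0]]
ft_force: [0.0, -0.5, -0.7]
finger_gap: 0.0852
finger_force: 0.0
```

jog_arm:
  deltas:
    - {"x": 0.03,"y": 0.05,"z": 0,"ax": 0,"ay": 0,"az": 0}
    - {"x": 0.05,"y": 0.03,"z": 0,"ax": 0,"ay": 0,"az": 0}
    - {"x": 0.05,"y": 0,"z": 0,"ax": 0,"ay": 0,"az": 0}
    - {"x": 0.05,"y": 0,"z": 0,"ax": 0,"ay": 0,"az": 0}
    - {"x": 0.05,"y": 0,"z": 0,"ax": 0,"ay": 0,"az": 0}
    - {"x": 0.05,"y": 0,"z": 0,"ax": 0,"ay": 0,"az": 0}
    - {"x": 0.05,"y": 0,"z": 0,"ax": 0,"ay": 0,"az": 0}
    - {"x": 0.05,"y": 0,"z": 0,"ax": 0,"ay": 0,"az": 0}
    - {"x": 0.05,"y": 0,"z": 0,"ax": 0,"ay": 0,"az": 0}
    - {"x": 0.05,"y": 0,"z": 0,"ax": 0,"ay": 0,"az": 0}
    - {"x": 0.05,"y": 0,"z": 0,"ax": 0,"ay": 0,"az": 0}
    - {"x": 0,"y": 0,"z": 0,"ax": 0,"ay": 0,"az": 0}

```text
time_s: 3.2
tool_pos: [0.4769, -0.1719, 0.2316]
ee_rot: [[0.012, 1.0, 0.0], [1.0, -0.012, 0.001], [0.001, 0.0, -1.0]]
ft_force: [0.0, -0.4, -1.1]
finger_gap: 0.0851
finger_force: 0.0
```

jog_arm:
  deltas:
    - {"x": 0.05,"y": -0.02,"z": 0,"ax": 0,"ay": 0,"az": 0}
    - {"x": 0.05,"y": -0.02,"z": 0,"ax": 0,"ay": 0,"az": 0}
    - {"x": 0.05,"y": 0,"z": 0,"ax": 0,"ay": 0,"az": 0}
    - {"x": 0.05,"y": 0,"z": 0,"ax": 0,"ay": 0,"az": 0}
    - {"x": 0.05,"y": 0,"z": 0,"ax": 0,"ay": 0,"az": 0}
    - {"x": 0.034,"y": 0,"z": 0,"ax": 0,"ay": 0,"az": 0}
    - {"x": 0,"y": 0,"z": 0.03,"ax": 0,"ay": 0,"az": 0}
    - {"x": 0,"y": 0,"z": 0.04,"ax": 0,"ay": 0,"az": 0}
    - {"x": 0,"y": 0,"z": 0.04,"ax": 0,"ay": 0,"az": 0}
    - {"x": 0,"y": 0,"z": 0.02,"ax": 0,"ay": 0,"az": 0}
    - {"x": 0,"y": 0,"z": 0,"ax": 0,"ay": 0,"az": 0}
    - {"x": 0,"y": 0,"z": 0,"ax": 0,"ay": 0,"az": 0}

```text
time_s: 4.7
tool_pos: [0.4424, 0.1088, 0.1018]
ee_rot: [[0.019, 1.0, 0.001], [1.0, -0.019, 0.0], [0.0, 0.001, -1.0]]
ft_force: [0.9, 0.4, 0.7]
finger_gap: 0.085
finger_force: 0.0
```

jog_arm:
  deltas:
    - {"x": 0.003,"y": -0.001,"z": 0.02,"ax": 0,"ay": 0,"az": 0}
    - {"x": 0,"y": 0,"z": 0.02,"ax": 0,"ay": 0,"az": 0}
    - {"x": 0,"y": 0,"z": 0.02,"ax": 0,"ay": 0,"az": 0}
    - {"x": 0,"y": 0,"z": 0.02,"ax": 0,"ay": 0,"az": 0}
    - {"x": 0,"y": 0,"z": 0,"ax": 0,"ay": 0,"az": 0}
    - {"x": 0,"y": 0,"z": 0,"ax": 0,"ay": 0,"az": 0}

```text
time_s: 5.45
tool_pos: [0.4415, 0.112, 0.0223]
ee_rot: [[0.019, 1.0, 0.001], [1.0, -0.019, 0.0], [0.0, 0.001, -1.0]]
ft_force: [0.1, -1.2, 0.9]
finger_gap: 0.085
finger_force: 0.0
```

jog_arm:
  deltas:
    - {"x": 0,"y": 0,"z": 0,"ax": 0,"ay": 0,"az": 0}
    - {"x": 0,"y": 0,"z": 0,"ax": 0,"ay": 0,"az": 0}
    - {"x": 0,"y": 0,"z": 0,"ax": 0,"ay": 0,"az": 0}
    - {"x": 0,"y": 0,"z": 0,"ax": 0,"ay": 0,"az": 0}
    - {"x": 0,"y": 0,"z": 0,"ax": 0,"ay": 0,"az": 0}
    - {"x": 0,"y": 0,"z": 0,"ax": 0,"ay": 0,"az": 0}
  claw: 0.05
  grip_force: 30

```text
time_s: 6.2
tool_pos: [0.4416, 0.112, 0.0222]
ee_rot: [[0.019, 1.0, 0.002], [1.0, -0.019, 0.0], [0.001, 0.002, -1.0]]
ft_force: [0.2, 0.3, 8.9]
finger_gap: 0.0594
finger_force: 30.5
```

jog_arm:
  deltas:
    - {"x": 0,"y": 0,"z": -0.02,"ax": 0,"ay": 0,"az": 0}
    - {"x": 0,"y": 0,"z": -0.03,"ax": 0,"ay": 0,"az": 0}
    - {"x": 0,"y": 0,"z": -0.04,"ax": 0,"ay": 0,"az": 0}
    - {"x": 0,"y": 0.02,"z": 0,"ax": 0,"ay": 0,"az": 1}
    - {"x": 0,"y": 0.04,"z": 0,"ax": 0,"ay": 0,"az": 1}
    - {"x": 0,"y": 0.04,"z": 0,"ax": 0,"ay": 0,"az": 2}
    - {"x": 0,"y": 0.04,"z": 0,"ax": 0,"ay": 0,"az": 2}
    - {"x": 0,"y": 0.04,"z": 0,"ax": 0,"ay": 0,"az": 1}
    - {"x": 0,"y": 0.02,"z": 0,"ax": 0,"ay": 0,"az": 0}
    - {"x": 0,"y": 0,"z": 0,"ax": 0,"ay": 0,"az": 0}
    - {"x": 0,"y": 0,"z": 0,"ax": 0,"ay": 0,"az": 0}

```text
time_s: 7.58
tool_pos: [0.6389, 0.0968, 0.1111]
ee_rot: [[0.14, 0.99, -0.001], [0.99, -0.14, -0.0], [-0.0, -0.001, -1.0]]
ft_force: [-0.1, 0.7, -3.4]
finger_gap: 0.0593
finger_force: 34.9
```

Run:
```python
from h import *
s=snap('top');c=s['pixels'][110:230,220:400]; cv2.imwrite('pics/d.png',cv2.resize(c,None,fx=4.4,fy=4.4,interpolation=cv2.INTER_CUBIC)[:,:,::-1])
t=env.get_state();p=t['tool_pos'];print(p,t['finger_gap'])
R=np.array(t['ee_rot']);yaw=np.radians(-7.98)
Rc=np.array([[np.cos(yaw),-np.sin(yaw)],[np.sin(yaw),np.cos(yaw)]]);tgt=np.array([.6405,.05505])+Rc@[0,.039]
d=np.r_[tgt-p[:2],0];print('tool-frame shift',R.T@d,'yaw tool y',np.degrees(np.arctan2(R[1,1],R[0,1])))
```

```text
[0.63888259 0.0969096  0.11128454] 0.05961147482535481
tool-frame shift [-2.22433405e-03  7.41461837e-03 -7.64460553e-06] yaw tool y -8.02163874922248
```

View pics/d.png

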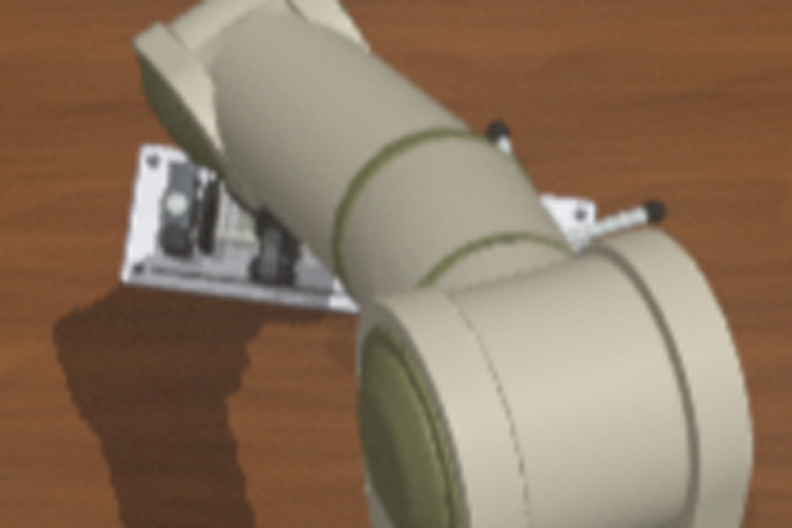

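The arm hides most of the box, but it hangs between jaw and fence, with its end near (235,225) clear of the fence pad at (205,215). I'll lower it now.

jog_arm:
  deltas:
    - {"x": -0.002,"y": 0.0075,"z": 0,"ax": 0,"ay": 0,"az": 0}
    - {"x": 0,"y": 0,"z": 0.015,"ax": 0,"ay": 0,"az": 0}
    - {"x": 0,"y": 0,"z": 0.02,"ax": 0,"ay": 0,"az": 0}
    - {"x": 0,"y": 0,"z": 0.02,"ax": 0,"ay": 0,"az": 0}
    - {"x": 0,"y": 0,"z": 0.012,"ax": 0,"ay": 0,"az": 0}
    - {"x": 0,"y": 0,"z": 0.005,"ax": 0,"ay": 0,"az": 0}
    - {"x": 0,"y": 0,"z": 0.003,"ax": 0,"ay": 0,"az": 0}
    - {"x": 0,"y": 0,"z": 0.0015,"ax": 0,"ay": 0,"az": 0}
    - {"x": 0,"y": 0,"z": 0,"ax": 0,"ay": 0,"az": 0}
    - {"x": 0,"y": 0,"z": 0,"ax": 0,"ay": 0,"az": 0}

```text
time_s: 8.88
tool_pos: [0.6476, 0.0938, 0.0352]
ee_rot: [[0.14, 0.99, 0.001], [0.99, -0.14, 0.0], [0.0, 0.001, -1.0]]
ft_force: [-0.2, -0.2, -2.2]
finger_gap: 0.0595
finger_force: 34.9
```

jog_arm:
  deltas:
    - {"x": 0,"y": -0.0015,"z": 0.001,"ax": 0,"ay": 0,"az": 0}
    - {"x": 0,"y": 0,"z": 0,"ax": 0,"ay": 0,"az": 0}
    - {"x": 0,"y": 0,"z": 0,"ax": 0,"ay": 0,"az": 0}

```text
time_s: 9.25
tool_pos: [0.6466, 0.0939, 0.0343]
ee_rot: [[0.14, 0.99, 0.001], [0.99, -0.14, 0.0], [0.0, 0.001, -1.0]]
ft_force: [1.0, -2.4, 6.0]
finger_gap: 0.0598
finger_force: 35.8
```

jog_arm:
  deltas:
    - {"x": 0,"y": 0,"z": 0,"ax": 0,"ay": 0,"az": 0}
    - {"x": 0,"y": 0,"z": 0,"ax": 0,"ay": 0,"az": 0}
    - {"x": 0,"y": 0,"z": 0,"ax": 0,"ay": 0,"az": 0}
    - {"x": 0,"y": 0,"z": 0,"ax": 0,"ay": 0,"az": 0}
    - {"x": 0,"y": 0,"z": 0,"ax": 0,"ay": 0,"az": 0}
    - {"x": 0,"y": 0,"z": -0.02,"ax": 0,"ay": 0,"az": 0}
    - {"x": 0,"y": 0,"z": -0.03,"ax": 0,"ay": 0,"az": 0}
    - {"x": 0,"y": 0,"z": -0.05,"ax": 0,"ay": 0,"az": 0}
    - {"x": 0,"y": 0,"z": -0.05,"ax": 0,"ay": 0,"az": 0}
  claw: 0.0854

```text
time_s: 10.38
tool_pos: [0.6457, 0.0941, 0.1865]
ee_rot: [[0.14, 0.99, 0.0], [0.99, -0.14, 0.0], [0.0, 0.0, -1.0]]
ft_force: [0.9, 0.6, -0.1]
finger_gap: 0.0857
finger_force: 0.0
```

jog_arm:
  deltas:
    - {"x": 0,"y": 0,"z": 0,"ax": 0,"ay": 0,"az": 10}
    - {"x": 0,"y": 0,"z": 0,"ax": 0,"ay": 0,"az": 10}
    - {"x": 0,"y": 0,"z": 0,"ax": 0,"ay": 0,"az": 10}
    - {"x": 0,"y": 0,"z": 0,"ax": 0,"ay": 0,"az": 10}
    - {"x": 0,"y": 0,"z": 0,"ax": 0,"ay": 0,"az": 10}
    - {"x": 0,"y": 0,"z": 0,"ax": 0,"ay": 0,"az": 10}
    - {"x": 0,"y": 0,"z": 0,"ax": 0,"ay": 0,"az": 10}
    - {"x": 0,"y": 0,"z": 0,"ax": 0,"ay": 0,"az": 10}
    - {"x": 0,"y": 0,"z": 0,"ax": 0,"ay": 0,"az": 7}
    - {"x": 0,"y": 0,"z": 0,"ax": 0,"ay": 0,"az": 0}
  claw: 0

```text
time_s: 11.62
tool_pos: [0.6458, 0.0945, 0.185]
ee_rot: [[0.996, -0.087, 0.001], [-0.087, -0.996, 0.001], [0.001, -0.001, -1.0]]
ft_force: [-0.1, 0.1, 1.3]
finger_gap: -0.0001
finger_force: 0.0
```

jog_arm:
  deltas:
    - {"x": -0.006,"y": 0.05,"z": 0,"ax": 0,"ay": 0,"az": 0}
    - {"x": -0.006,"y": 0.05,"z": 0,"ax": 0,"ay": 0,"az": 0}
    - {"x": -0.006,"y": 0.05,"z": 0,"ax": 0,"ay": 0,"az": 0}
    - {"x": -0.008,"y": 0.05,"z": 0,"ax": 0,"ay": 0,"az": 0}
    - {"x": 0,"y": 0.02,"z": 0,"ax": 0,"ay": 0,"az": 0}
    - {"x": 0,"y": 0,"z": 0.03,"ax": 0,"ay": 0,"az": 0}
    - {"x": 0,"y": 0,"z": 0.03,"ax": 0,"ay": 0,"az": 0}
    - {"x": 0,"y": 0,"z": 0,"ax": 0,"ay": 0,"az": 0}
    - {"x": 0,"y": 0,"z": 0,"ax": 0,"ay": 0,"az": 0}

```text
time_s: 12.75
tool_pos: [0.6013, -0.1224, 0.1248]
ee_rot: [[0.996, -0.087, 0.001], [-0.087, -0.996, 0.0], [0.001, -0.0, -1.0]]
ft_force: [-0.4, -1.1, 0.9]
finger_gap: -0.0002
finger_force: 0.0
```

Run:
```python
from h import *
a=cv2.resize(snap('top')['pixels'][120:220,230:400],None,fx=4,fy=4,interpolation=3)
b=cv2.resize(snap('scene')['pixels'][170:310,270:460],None,fx=4,fy=4,interpolation=3)
cv2.imwrite('pics/e.png',b[:,:,::-1]);cv2.imwrite('pics/e2.png',a[:,:,::-1])
```

```text
(no output)
```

View pics/e.png

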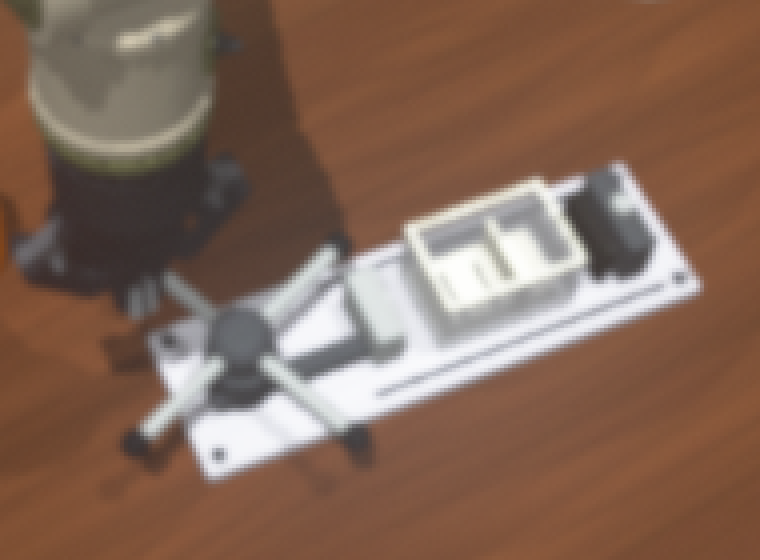

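The box stands straight on the bed between jaw (370,305) and fence pad (580,225). The closed fingers are beside the hub. I'll lower the tool and push the first spoke.

jog_arm:
  deltas:
    - {"x": 0,"y": 0,"z": 0.025,"ax": 0,"ay": 0,"az": 0}
    - {"x": 0,"y": 0,"z": 0.03,"ax": 0,"ay": 0,"az": 0}
    - {"x": 0,"y": 0,"z": 0.02,"ax": 0,"ay": 0,"az": 0}
    - {"x": 0,"y": 0,"z": 0,"ax": 0,"ay": 0,"az": 0}
    - {"x": 0,"y": 0,"z": 0,"ax": 0,"ay": 0,"az": 0}
    - {"x": 0.0061,"y": 0.0015,"z": 0,"ax": 0,"ay": 0,"az": -6}
    - {"x": 0.0061,"y": 0.0015,"z": 0,"ax": 0,"ay": 0,"az": -6}
    - {"x": 0.0061,"y": 0.0015,"z": 0,"ax": 0,"ay": 0,"az": -6}
    - {"x": 0.0061,"y": 0.0015,"z": 0,"ax": 0,"ay": 0,"az": -6}
    - {"x": 0.0061,"y": 0.0015,"z": 0,"ax": 0,"ay": 0,"az": -6}

```text
time_s: 14.1
tool_pos: [0.6297, -0.1277, 0.0501]
ee_rot: [[0.906, 0.424, -0.003], [0.424, -0.906, -0.002], [-0.003, 0.0, -1.0]]
ft_force: [-7.0, -1.1, 4.9]
finger_gap: 0.0001
finger_force: 3.6
```

jog_arm:
  deltas:
    - {"x": 0.0061,"y": 0.0015,"z": 0,"ax": 0,"ay": 0,"az": -6}
    - {"x": 0.0061,"y": 0.0015,"z": 0,"ax": 0,"ay": 0,"az": -6}
    - {"x": 0.0061,"y": 0.0015,"z": 0,"ax": 0,"ay": 0,"az": -6}
    - {"x": 0.0061,"y": 0.0015,"z": 0,"ax": 0,"ay": 0,"az": -6}
    - {"x": 0.0061,"y": 0.0015,"z": 0,"ax": 0,"ay": 0,"az": -6}
    - {"x": 0.0061,"y": 0.0015,"z": 0,"ax": 0,"ay": 0,"az": -6}
    - {"x": 0.0061,"y": 0.0015,"z": 0,"ax": 0,"ay": 0,"az": -6}
    - {"x": 0.0061,"y": 0.0015,"z": 0,"ax": 0,"ay": 0,"az": -6}
    - {"x": 0,"y": 0,"z": 0,"ax": 0,"ay": 0,"az": 0}

```text
time_s: 15.22
tool_pos: [0.6719, -0.1027, 0.0501]
ee_rot: [[0.293, 0.956, -0.001], [0.956, -0.293, -0.003], [-0.003, -0.0, -1.0]]
ft_force: [-4.0, -2.6, 1.3]
finger_gap: -0.0004
finger_force: 2.1
```

```bash
cat > f.py <<'E'
from h import *
t=env.get_state();R=np.array(t['ee_rot']);p=t['tool_pos'];d=p[:2]-np.array([.624,-.068])
print('phi',np.degrees(np.arctan2(R[1,1],R[0,1])),'local t,u',R[:2,0]@d,R[:2,1]@d,'F tool',R.T@t['ft_force'],'M',R.T@t['torque'],p)
E
python3 f.py
```

```text
phi -17.047195799837063 local t,u -0.019145985495840068 0.055963838216252434 F tool [-3.69085588 -3.07659238 -1.3300728 ] M [ 0.59544201 -0.91513538 -0.05003629] [ 0.67189216 -0.10271113  0.05005727]
```

jog_arm:
  deltas:
    - {"x": 0.0061,"y": 0.0015,"z": 0,"ax": 0,"ay": 0,"az": -6}
    - {"x": 0.0061,"y": 0.0015,"z": 0,"ax": 0,"ay": 0,"az": -6}
    - {"x": 0.0041,"y": 0.0011,"z": 0,"ax": 0,"ay": 0,"az": -4}
    - {"x": 0.0041,"y": 0.0011,"z": 0,"ax": 0,"ay": 0,"az": -4}
    - {"x": 0.0041,"y": 0.0011,"z": 0,"ax": 0,"ay": 0,"az": -4}
    - {"x": 0.0041,"y": 0.0011,"z": 0,"ax": 0,"ay": 0,"az": -4}
    - {"x": 0.0041,"y": 0.0011,"z": 0,"ax": 0,"ay": 0,"az": -4}

```text
time_s: 16.1
tool_pos: [0.6827, -0.0729, 0.0501]
ee_rot: [[-0.258, 0.966, -0.0], [0.966, 0.258, -0.006], [-0.005, -0.002, -1.0]]
ft_force: [-2.5, -7.2, 1.9]
finger_gap: -0.0002
finger_force: 3.6
```

```bash
python3 f.py
```

```text
phi 14.925548644290783 local t,u -0.019839523934650678 0.055482572008188034 F tool [-6.33369772 -4.24459603 -1.82850394] M [ 0.83914219 -1.41124685 -0.01445198] [ 0.68272063 -0.07287958  0.05008588]
```

jog_arm:
  deltas:
    - {"x": -0.01,"y": 0,"z": 0,"ax": 0,"ay": 0,"az": 0}
    - {"x": 0,"y": 0,"z": -0.035,"ax": 0,"ay": 0,"az": 0}
    - {"x": 0,"y": 0,"z": -0.04,"ax": 0,"ay": 0,"az": 0}
    - {"x": -0.0096,"y": -0.0039,"z": 0,"ax": 0,"ay": 0,"az": 10}
    - {"x": -0.0096,"y": -0.0039,"z": 0,"ax": 0,"ay": 0,"az": 10}
    - {"x": -0.0096,"y": -0.0039,"z": 0,"ax": 0,"ay": 0,"az": 10}
    - {"x": -0.0096,"y": -0.0039,"z": 0,"ax": 0,"ay": 0,"az": 10}
    - {"x": -0.0096,"y": -0.0039,"z": 0,"ax": 0,"ay": 0,"az": 10}
    - {"x": -0.0096,"y": -0.0039,"z": 0,"ax": 0,"ay": 0,"az": 10}
    - {"x": -0.0096,"y": -0.0039,"z": 0,"ax": 0,"ay": 0,"az": 10}
    - {"x": -0.0096,"y": -0.0039,"z": 0,"ax": 0,"ay": 0,"az": 10}
    - {"x": -0.0096,"y": -0.0039,"z": 0,"ax": 0,"ay": 0,"az": 10}

```text
time_s: 17.6
tool_pos: [0.6244, -0.1364, 0.125]
ee_rot: [[0.968, 0.25, 0.002], [0.25, -0.968, -0.0], [0.002, 0.001, -1.0]]
ft_force: [0.2, -0.1, 0.8]
finger_gap: 0.0001
finger_force: 0.0
```

jog_arm:
  deltas:
    - {"x": -0.0096,"y": -0.0039,"z": 0,"ax": 0,"ay": 0,"az": 10}
    - {"x": -0.0096,"y": -0.0039,"z": 0,"ax": 0,"ay": 0,"az": 10}
    - {"x": 0,"y": 0,"z": 0,"ax": 0,"ay": 0,"az": 0}
    - {"x": 0,"y": 0,"z": 0,"ax": 0,"ay": 0,"az": 0}

```text
time_s: 18.1
tool_pos: [0.6047, -0.1315, 0.1244]
ee_rot: [[0.996, -0.085, 0.002], [-0.085, -0.996, -0.0], [0.002, 0.0, -1.0]]
ft_force: [-0.2, -0.1, 0.2]
finger_gap: -0.0001
finger_force: 0.0
```

```bash
python3 f.py
python3 - <<'E'
from h import *
a=cv2.resize(snap('top')['pixels'][120:220,230:400],None,fx=4.4,fy=4.4,interpolation=3)
b=cv2.resize(snap('scene')['pixels'][190:300,290:460],None,fx=4.4,fy=4.4,interpolation=3)
cv2.imwrite('pics/k.png',cv2.resize(np.vstack([a,b]),None,fx=.65,fy=.65)[:,:,::-1])
E
```

```text
phi -94.85895784109934 local t,u -0.013821607200372402 0.0648839400925501 F tool [-0.22573893  0.16620358 -0.22911212] M [-0.02722683  0.06559573 -0.0503429 ] [ 0.60473218 -0.13148003  0.12442467]
```

View pics/k.png

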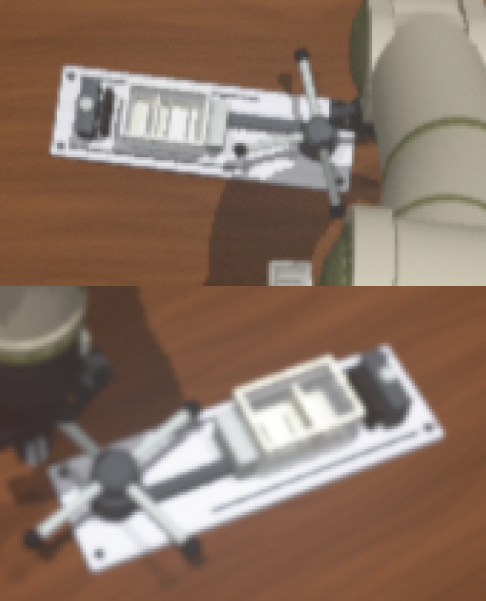

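The jaw has reached the box at (215,120) in the top half of the picture, and a gap to the pad at (112,110) remains. I'll start on the second spoke.

jog_arm:
  deltas:
    - {"x": -0.004,"y": -0.008,"z": 0,"ax": 0,"ay": 0,"az": 0}
    - {"x": 0,"y": 0,"z": 0.025,"ax": 0,"ay": 0,"az": 0}
    - {"x": 0,"y": 0,"z": 0.03,"ax": 0,"ay": 0,"az": 0}
    - {"x": 0,"y": 0,"z": 0.02,"ax": 0,"ay": 0,"az": 0}
    - {"x": 0,"y": 0,"z": 0,"ax": 0,"ay": 0,"az": 0}
    - {"x": 0.0061,"y": 0.0015,"z": 0,"ax": 0,"ay": 0,"az": -6}
    - {"x": 0.0061,"y": 0.0015,"z": 0,"ax": 0,"ay": 0,"az": -6}
    - {"x": 0.0061,"y": 0.0015,"z": 0,"ax": 0,"ay": 0,"az": -6}
    - {"x": 0.0061,"y": 0.0015,"z": 0,"ax": 0,"ay": 0,"az": -6}
    - {"x": 0.0061,"y": 0.0015,"z": 0,"ax": 0,"ay": 0,"az": -6}

```text
time_s: 19.45
tool_pos: [0.6291, -0.1275, 0.0497]
ee_rot: [[0.905, 0.424, -0.004], [0.424, -0.905, -0.001], [-0.004, -0.001, -1.0]]
ft_force: [-8.4, -0.2, 4.2]
finger_gap: -0.0002
finger_force: 3.8
```

```bash
python3 f.py
cat > q.py <<'E'
from h import *
s=snap('top');g=cv2.cvtColor(s['pixels'],cv2.COLOR_RGB2GRAY).astype(np.float32)
yaw=np.radians(-7.98);R=np.array([[np.cos(yaw),-np.sin(yaw)],[np.sin(yaw),np.cos(yaw)]])
for x in(-.012,0.012):
  o=[]
  for y in np.arange(.07,.126,.002):
    w=np.array([.6405,.05505])+R@[x,y];u,v=proj(s,[*w,.053]);o.append(int(cv2.getRectSubPix(g,(1,1),(float(u),float(v)))[0,0]))
  print(x,o)
E
python3 q.py
```

```text
phi -64.88522060441588 local t,u -0.02064617794015123 0.05602969691255858 F tool [-7.73573672 -3.35157425 -4.1580887 ] M [ 0.53290137 -1.52744229  0.01004606] [ 0.62908654 -0.12749556  0.04967279]
-0.012 [237, 232, 229, 227, 223, 211, 188, 175, 179, 210, 201, 180, 156, 160, 165, 118, 86, 66, 65, 69, 78, 82, 82, 78, 94, 108, 112, 112]
0.012 [195, 192, 181, 163, 161, 163, 169, 170, 180, 213, 213, 201, 191, 182, 168, 120, 86, 67, 66, 73, 92, 124, 138, 106, 102, 108, 111, 114]
```

jog_arm:
  deltas:
    - {"x": 0.0041,"y": 0.0011,"z": 0,"ax": 0,"ay": 0,"az": -4}
    - {"x": 0.0041,"y": 0.0011,"z": 0,"ax": 0,"ay": 0,"az": -4}
    - {"x": 0.0041,"y": 0.0011,"z": 0,"ax": 0,"ay": 0,"az": -4}
    - {"x": 0.002,"y": 0.0005,"z": 0,"ax": 0,"ay": 0,"az": -2}
    - {"x": 0.002,"y": 0.0005,"z": 0,"ax": 0,"ay": 0,"az": -2}
    - {"x": 0.002,"y": 0.0005,"z": 0,"ax": 0,"ay": 0,"az": -2}

```text
time_s: 20.25
tool_pos: [0.6471, -0.1227, 0.0496]
ee_rot: [[0.732, 0.681, -0.004], [0.681, -0.732, -0.002], [-0.005, -0.001, -1.0]]
ft_force: [-7.2, -2.3, 2.7]
finger_gap: -0.0001
finger_force: 3.6
```

```bash
python3 f.py; python3 q.py
```

```text
phi -47.043331584526086 local t,u -0.02036102551229402 0.05574216961147774 F tool [-6.81758983 -3.21087127 -2.68371501] M [ 0.42199366 -1.47666796 -0.07918778] [ 0.64708366 -0.1226709   0.04959577]
-0.012 [191, 220, 231, 229, 228, 227, 226, 216, 201, 179, 175, 183, 213, 191, 145, 93, 68, 62, 64, 68, 74, 80, 81, 77, 93, 108, 111, 112]
0.012 [207, 207, 192, 167, 160, 162, 173, 178, 179, 171, 174, 184, 210, 192, 149, 98, 70, 62, 64, 73, 90, 123, 139, 106, 101, 107, 110, 113]
```

jog_arm:
  deltas:
    - {"x": 0.002,"y": 0.0005,"z": 0,"ax": 0,"ay": 0,"az": -2}
    - {"x": 0.002,"y": 0.0005,"z": 0,"ax": 0,"ay": 0,"az": -2}
    - {"x": 0.002,"y": 0.0005,"z": 0,"ax": 0,"ay": 0,"az": -2}

```text
time_s: 20.68
tool_pos: [0.6525, -0.1199, 0.0496]
ee_rot: [[0.657, 0.754, -0.004], [0.754, -0.657, -0.003], [-0.005, -0.001, -1.0]]
ft_force: [-6.6, -4.3, 2.5]
finger_gap: 0.0004
finger_force: 3.6
```

```bash
python3 f.py; python3 q.py
```

```text
phi -41.05470620853913 local t,u -0.02039913083161046 0.055559117271716425 F tool [-7.59461029 -2.2054631  -2.48913196] M [ 0.38857793 -1.48221787 -0.02479273] [ 0.65249848 -0.11987272  0.04961554]
-0.012 [180, 217, 234, 235, 231, 228, 227, 225, 215, 192, 174, 169, 196, 196, 175, 120, 84, 63, 65, 69, 74, 78, 79, 77, 93, 108, 112, 113]
0.012 [200, 203, 197, 183, 169, 165, 174, 175, 174, 171, 166, 166, 198, 196, 170, 118, 83, 67, 65, 72, 91, 123, 138, 105, 101, 107, 111, 115]
```

jog_arm:
  deltas:
    - {"x": 0.002,"y": 0.0005,"z": 0,"ax": 0,"ay": 0,"az": -2}
    - {"x": 0.002,"y": 0.0005,"z": 0,"ax": 0,"ay": 0,"az": -2}

```text
time_s: 20.98
tool_pos: [0.656, -0.1177, 0.0496]
ee_rot: [[0.603, 0.798, -0.003], [0.798, -0.603, -0.003], [-0.005, -0.001, -1.0]]
ft_force: [-5.0, -4.2, 2.3]
finger_gap: 0.0002
finger_force: 3.7
```

```bash
python3 f.py; python3 q.py
```

```text
phi -37.06555970058386 local t,u -0.02035984901422188 0.055446469431243775 F tool [-6.35323358 -1.48977328 -2.24630942] M [ 0.3828243  -1.48584314  0.04894975] [ 0.65597187 -0.11766524  0.04962255]
-0.012 [177, 205, 224, 235, 231, 229, 228, 226, 220, 205, 187, 175, 181, 193, 195, 140, 97, 66, 65, 68, 76, 80, 80, 76, 92, 108, 112, 113]
0.012 [195, 185, 178, 175, 166, 164, 173, 173, 173, 177, 174, 171, 184, 193, 193, 138, 96, 68, 66, 73, 92, 124, 139, 106, 101, 106, 110, 114]
```

jog_arm:
  deltas:
    - {"x": 0.002,"y": 0.0005,"z": 0,"ax": 0,"ay": 0,"az": -2}
    - {"x": 0.002,"y": 0.0005,"z": 0,"ax": 0,"ay": 0,"az": -2}

```text
time_s: 21.28
tool_pos: [0.6593, -0.1152, 0.0497]
ee_rot: [[0.546, 0.838, -0.003], [0.838, -0.546, -0.003], [-0.005, -0.001, -1.0]]
ft_force: [-6.2, -4.6, 3.1]
finger_gap: 0.0005
finger_force: 3.7
```

```bash
python3 f.py; python3 q.py|tail -1
```

```text
phi -33.07218679614167 local t,u -0.02033692944504638 0.05533969089399502 F tool [-7.19851706 -2.67954446 -3.0843205 ] M [ 0.29976181 -1.50139976  0.05869597] [ 0.65927601 -0.11524063  0.04965341]
0.012 [196, 184, 177, 176, 166, 164, 174, 174, 172, 173, 171, 169, 170, 191, 220, 168, 120, 76, 68, 72, 91, 124, 139, 105, 101, 106, 110, 114]
```

jog_arm:
  deltas:
    - {"x": 0.002,"y": 0.0005,"z": 0,"ax": 0,"ay": 0,"az": -2}
    - {"x": 0.002,"y": 0.0005,"z": 0,"ax": 0,"ay": 0,"az": -2}

```text
time_s: 21.58
tool_pos: [0.6624, -0.1126, 0.0497]
ee_rot: [[0.486, 0.874, -0.003], [0.874, -0.486, -0.004], [-0.005, -0.001, -1.0]]
ft_force: [-5.0, -5.8, 2.8]
finger_gap: -0.0002
finger_force: 3.7
```

```bash
python3 f.py; python3 q.py|tail -1
```

```text
phi -29.07761445886718 local t,u -0.020329959561578112 0.05524838797892234 F tool [-7.47556684 -1.55864521 -2.77523626] M [ 0.31833959 -1.53579651 -0.03112115] [ 0.66240477 -0.11261803  0.04967276]
0.012 [186, 178, 174, 175, 167, 165, 173, 173, 172, 172, 172, 171, 163, 173, 192, 164, 128, 87, 73, 73, 91, 123, 139, 105, 100, 106, 111, 115]
```

jog_arm:
  deltas:
    - {"x": 0.002,"y": 0.0005,"z": 0,"ax": 0,"ay": 0,"az": -2}
    - {"x": 0.002,"y": 0.0005,"z": 0,"ax": 0,"ay": 0,"az": -2}

```text
time_s: 21.88
tool_pos: [0.6654, -0.1098, 0.0497]
ee_rot: [[0.424, 0.906, -0.003], [0.906, -0.424, -0.004], [-0.005, -0.001, -1.0]]
ft_force: [-4.8, -6.3, 1.3]
finger_gap: -0.0001
finger_force: 3.7
```

```bash
python3 f.py; python3 q.py|tail -1
```

```text
phi -25.087043507371455 local t,u -0.020284446379685753 0.05516432263872226 F tool [-7.70613778 -1.69947691 -1.30865394] M [ 0.31674171 -1.47387644  0.01173999] [ 0.66535987 -0.10976033  0.04969532]
0.012 [190, 180, 175, 175, 176, 177, 177, 174, 171, 169, 170, 173, 167, 170, 182, 199, 180, 126, 90, 75, 92, 124, 139, 107, 103, 108, 111, 114]
```

jog_arm:
  deltas:
    - {"x": 0.001,"y": 0.0003,"z": 0,"ax": 0,"ay": 0,"az": -1}
    - {"x": 0.001,"y": 0.0003,"z": 0,"ax": 0,"ay": 0,"az": -1}

```text
time_s: 22.18
tool_pos: [0.6668, -0.1082, 0.0497]
ee_rot: [[0.393, 0.92, -0.002], [0.92, -0.393, -0.004], [-0.005, -0.001, -1.0]]
ft_force: [-4.6, -6.7, 1.5]
finger_gap: 0.0001
finger_force: 3.6
```

```bash
python3 f.py; python3 q.py|tail -1
```

```text
phi -23.12073673277596 local t,u -0.020183865554963563 0.05514384327827322 F tool [-8.01577303 -1.56974629 -1.50911701] M [ 0.28744659 -1.48416796 -0.05167963] [ 0.66678906 -0.10821605  0.0496913 ]
0.012 [195, 183, 175, 173, 175, 177, 177, 173, 170, 168, 171, 174, 168, 167, 172, 204, 192, 140, 97, 77, 92, 124, 139, 106, 101, 106, 111, 114]
```

jog_arm:
  deltas:
    - {"x": 0.002,"y": 0.0005,"z": 0,"ax": 0,"ay": 0,"az": -2}
    - {"x": 0.002,"y": 0.0005,"z": 0,"ax": 0,"ay": 0,"az": -2}

```text
time_s: 22.48
tool_pos: [0.6694, -0.1051, 0.0497]
ee_rot: [[0.327, 0.945, -0.002], [0.945, -0.327, -0.004], [-0.005, -0.001, -1.0]]
ft_force: [-3.2, -6.4, 1.8]
finger_gap: 0.0001
finger_force: 3.7
```

```bash
python3 f.py; python3 q.py|tail -1
```

```text
phi -19.09731492286014 local t,u -0.02019097389045393 0.05504506098870417 F tool [-7.10416617 -0.95183798 -1.78034927] M [ 0.29494734 -1.51068946  0.03826669] [ 0.66940966 -0.10508909  0.04970166]
0.012 [203, 189, 179, 173, 176, 181, 188, 181, 173, 169, 169, 170, 168, 163, 159, 192, 192, 158, 113, 87, 93, 123, 137, 104, 100, 107, 112, 115]
```

jog_arm:
  deltas:
    - {"x": 0.002,"y": 0.0005,"z": 0,"ax": 0,"ay": 0,"az": -2}
    - {"x": 0.002,"y": 0.0005,"z": 0,"ax": 0,"ay": 0,"az": -2}

```text
time_s: 22.78
tool_pos: [0.6718, -0.1018, 0.0497]
ee_rot: [[0.26, 0.965, -0.002], [0.965, -0.26, -0.004], [-0.005, -0.001, -1.0]]
ft_force: [-2.1, -6.6, 1.1]
finger_gap: 0.0003
finger_force: 3.7
```

```bash
python3 f.py; python3 q.py|tail -1
```

```text
phi -15.096377671116617 local t,u -0.020145442837178094 0.05494899130520882 F tool [-6.97325508 -0.32656147 -1.10998517] M [ 0.21933344 -1.53700765  0.06289966] [ 0.6718059  -0.10176138  0.0497007 ]
0.012 [215, 197, 182, 172, 174, 179, 187, 181, 173, 168, 165, 164, 169, 166, 159, 176, 188, 191, 144, 109, 97, 123, 138, 105, 101, 107, 110, 114]
```

jog_arm:
  deltas:
    - {"x": 0.0015,"y": 0.0004,"z": 0,"ax": 0,"ay": 0,"az": -1.5}
    - {"x": 0.0015,"y": 0.0004,"z": 0,"ax": 0,"ay": 0,"az": -1.5}

```text
time_s: 23.08
tool_pos: [0.6735, -0.0992, 0.0497]
ee_rot: [[0.21, 0.978, -0.002], [0.978, -0.21, -0.005], [-0.005, -0.001, -1.0]]
ft_force: [-2.6, -6.2, 0.8]
finger_gap: -0.0006
finger_force: 3.8
```

```bash
python3 f.py; python3 q.py|tail -1
```

```text
phi -12.11912590302096 local t,u -0.0200982491980465 0.05489679772012057 F tool [-6.64587998 -1.26766718 -0.76820527] M [ 0.2332141  -1.55048687  0.02563056] [ 0.67345379 -0.0991757   0.04970423]
0.012 [218, 199, 184, 174, 175, 179, 187, 180, 173, 168, 165, 163, 169, 167, 162, 162, 180, 214, 169, 128, 101, 123, 137, 105, 100, 106, 110, 114]
```

jog_arm:
  deltas:
    - {"x": 0.0015,"y": 0.0004,"z": 0,"ax": 0,"ay": 0,"az": -1.5}
    - {"x": 0.0015,"y": 0.0004,"z": 0,"ax": 0,"ay": 0,"az": -1.5}

```text
time_s: 23.38
tool_pos: [0.6748, -0.0969, 0.0497]
ee_rot: [[0.159, 0.987, -0.002], [0.987, -0.159, -0.005], [-0.005, -0.001, -1.0]]
ft_force: [-3.4, -8.2, 1.9]
finger_gap: -0.0002
finger_force: 4.5
```

```bash
python3 f.py; python3 q.py|tail -1
```

```text
phi -9.14193957616862 local t,u -0.020496934705828952 0.05478120686174763 F tool [-8.64946342 -2.02321312 -1.8908605 ] M [ 0.2727007  -1.82647184  0.00193517] [ 0.6748288  -0.09694032  0.04970834]
0.012 [211, 202, 191, 177, 175, 178, 188, 181, 173, 168, 165, 163, 166, 167, 166, 159, 176, 215, 175, 134, 102, 123, 137, 104, 101, 108, 111, 114]
```

The moment rose from 1.55 to 1.83, which means about 5 N of squeeze. I'll take small steps toward about 2.4.

jog_arm:
  deltas:
    - {"x": 0.001,"y": 0.0003,"z": 0,"ax": 0,"ay": 0,"az": -1}
    - {"x": 0.001,"y": 0.0003,"z": 0,"ax": 0,"ay": 0,"az": -1}

```text
time_s: 23.68
tool_pos: [0.6757, -0.0955, 0.0497]
ee_rot: [[0.125, 0.992, -0.002], [0.992, -0.125, -0.006], [-0.006, -0.001, -1.0]]
ft_force: [-2.6, -8.6, 1.7]
finger_gap: 0.0002
finger_force: 4.9
```

```bash
python3 f.py
```

```text
phi -7.17429571982274 local t,u -0.020838505214408477 0.05471790999296272 F tool [-8.82463857 -1.5519088  -1.64258079] M [ 0.34210686 -2.03891474 -0.02018388] [ 0.67568706 -0.09550901  0.04971157]
```

jog_arm:
  deltas:
    - {"x": 0.001,"y": 0.0003,"z": 0,"ax": 0,"ay": 0,"az": -1}
    - {"x": 0,"y": 0,"z": 0,"ax": 0,"ay": 0,"az": 0}

```text
time_s: 23.92
tool_pos: [0.6761, -0.0947, 0.0497]
ee_rot: [[0.108, 0.994, -0.002], [0.994, -0.108, -0.006], [-0.006, -0.001, -1.0]]
ft_force: [-2.3, -9.4, 2.7]
finger_gap: 0.0
finger_force: 4.8
```

```bash
python3 f.py
```

```text
phi -6.197282008311438 local t,u -0.02088161196185181 0.054675182441768264 F tool [-9.61337622 -1.3084971  -2.66166824] M [ 0.38032919 -1.97642561 -0.02729442] [ 0.67610148 -0.09466189  0.04970307]
```

jog_arm:
  deltas:
    - {"x": 0.001,"y": 0.0003,"z": 0,"ax": 0,"ay": 0,"az": -1}
    - {"x": 0.001,"y": 0.0003,"z": 0,"ax": 0,"ay": 0,"az": -1}

```text
time_s: 24.18
tool_pos: [0.6769, -0.0932, 0.0497]
ee_rot: [[0.073, 0.997, -0.002], [0.997, -0.073, -0.006], [-0.007, -0.001, -1.0]]
ft_force: [-2.7, -11.0, 1.6]
finger_gap: 0.0002
finger_force: 5.6
```

```bash
python3 f.py
```

```text
phi -4.198420433271647 local t,u -0.02130755986390998 0.0546101316686068 F tool [-11.17502835  -1.8843478   -1.56464069] M [ 0.41177194 -2.28810739  0.06514471] [ 0.67690369 -0.09324841  0.04971287]
```

jog_arm:
  deltas:
    - {"x": 0.001,"y": 0.0003,"z": 0,"ax": 0,"ay": 0,"az": -1}

```text
time_s: 24.3
tool_pos: [0.6773, -0.0925, 0.0497]
ee_rot: [[0.056, 0.998, -0.002], [0.998, -0.056, -0.007], [-0.007, -0.002, -1.0]]
ft_force: [-2.2, -11.1, 1.9]
finger_gap: 0.0003
finger_force: 5.8
```

```bash
python3 f.py
```

```text
phi -3.2045569067748434 local t,u -0.021470584193146534 0.0545358160607093 F tool [-11.22095484  -1.59787464  -1.79763598] M [ 0.48102913 -2.41119699  0.02020511] [ 0.67725038 -0.09248556  0.04970687]
```

About 15 N reached. I'll back off the spoke and lift clear.

jog_arm:
  deltas:
    - {"x": -0.003,"y": 0,"z": 0,"ax": 0,"ay": 0,"az": 0}
    - {"x": -0.01,"y": 0,"z": 0,"ax": 0,"ay": 0,"az": 0}
    - {"x": 0,"y": 0,"z": -0.03,"ax": 0,"ay": 0,"az": 0}
    - {"x": 0,"y": 0,"z": -0.05,"ax": 0,"ay": 0,"az": 0}
    - {"x": -0.05,"y": 0,"z": -0.04,"ax": 0,"ay": 0,"az": 0}
    - {"x": -0.05,"y": 0,"z": 0,"ax": 0,"ay": 0,"az": 0}
    - {"x": 0,"y": 0,"z": 0,"ax": 0,"ay": 0,"az": 0}
    - {"x": 0,"y": 0,"z": 0,"ax": 0,"ay": 0,"az": 0}

```text
time_s: 25.3
tool_pos: [0.6722, -0.1988, 0.1681]
ee_rot: [[0.054, 0.999, 0.0], [0.999, -0.054, 0.001], [0.001, 0.0, -1.0]]
ft_force: [-0.3, 1.1, 0.4]
finger_gap: -0.0
finger_force: 0.0
```

```bash
python3 q.py
python3 - <<'E'
from h import *
b=cv2.resize(snap('scene')['pixels'][140:310,180:460],None,fx=2.8,fy=2.8,interpolation=3)
cv2.imwrite('pics/z.png',b[:,:,::-1])
E
```

```text
-0.012 [185, 206, 199, 170, 171, 187, 222, 231, 233, 228, 226, 225, 222, 208, 189, 168, 166, 178, 191, 171, 118, 87, 71, 75, 91, 106, 109, 111]
0.012 [179, 202, 202, 181, 174, 174, 182, 183, 180, 170, 164, 160, 159, 163, 172, 156, 160, 185, 188, 168, 118, 95, 80, 73, 86, 104, 109, 113]
```

View pics/z.png

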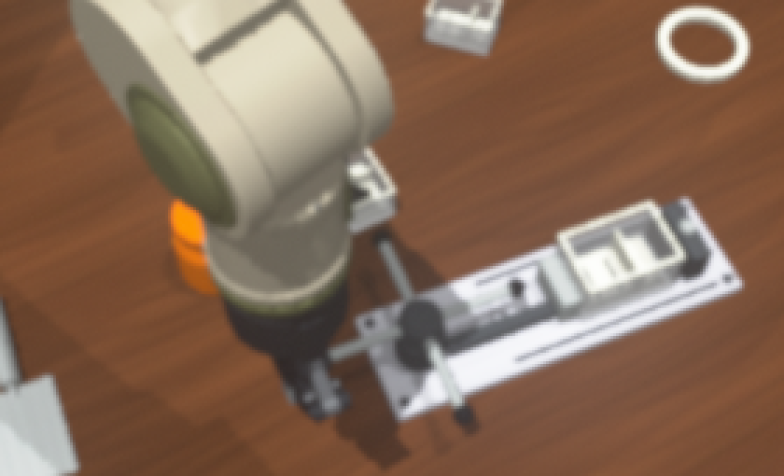

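The box sits straight between jaw (565,285) and fence (690,240). The gripper at (315,390) is well above the spokes and touches nothing.

```bash
python3 -c "
from station import env
print(env.job_done())"
```

```text
the job is handed in; nothing more can be done
None
```

The breeder box is upright on the clamp bed, squeezed against the fence with about 15 N (estimated from the force felt on the spoke). The robot is clear of everything and the job is handed in; no verdict was returned.

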